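# Level the countertop shelf with a spirit level

## Robot

A 6-joint arm with a two-finger parallel gripper is mounted at the origin on a cart in front of the work surface, level with it; the furniture and walls round the work are solid. World frame = base frame: x ahead of the robot, y to its left, z up, the work surface at z = 0. Lengths are in mm, angles in degrees, forces in N, time in s.
With the tool pointing down it reaches from about 350 to 850 mm from the base axis. Payload 8.1 kg.
Tool frame: the origin (TCP) lies at the very end of the fingers, on their centre line; the grasp point (between the pads) lies 19 mm behind it; z points along the fingers, y is the line along which they close (so a half turn about z gives the same grasp; the last joint's range is limited). The gripper opens to 85 mm and grips with 20 to 120 N. Pads are 22 mm wide; open, the fingers measure 114 mm over their backs; the gripper's body (76 mm by 85 mm) begins 54 mm behind the grasp point. The pads swing forward as they close: fully open they stand 13 mm farther back than shut.
Start: joints at [-72.731, 7.471, 85.268, -0, 87.261, -4.893], TCP at [226.356, -555.669, 231.292] pointing down, gripper open.
Joint ranges: [-169.43, 169.43], [-51.17, 129.36], [1.28, 143.12], [-76.62, 256.62], [0, 156.53], [-152.29, 152.29]. Speed limits (degrees/s): [136.94, 136.94, 159.86, 180, 180, 180].

## Interface

Orientations are given as [roll, pitch, yaw] about the fixed x, y, z axes, in that order (R = Rz(yaw) Ry(pitch) Rx(roll)).
In Python, from bench import sense, eyes, job, models gives the robot as it stands. The module is installed in compiled form; this text tells all that it offers.
- The arm moves only by the tool apply_moves, never from a script. Its argument "rows" is a list of rows, each a list of 6 numbers: the shift along the tool's x, y, z in mm, then the turn, a rotation vector about the tool's x, y, z in rad. In form: [[dx, dy, dz, rx, ry, rz], ...]. A call has exactly 5 rows; each row shifts and turns the commanded pose from where the row before left it, along the tool's axes as they then stand; what a row does not reach is not made up. A row lasts 1/8 s, in which the tool goes at most 62.5 mm and 10.7 degrees, less where a joint would pass 70% of its speed; a pose out of reach is approached as far as the arm can. A call is refused whole if a number of a shift passes 62.5 or a number of a turn 0.188, either way. A call with a gripper value outside its range is refused whole. "fingers" is the finger opening in mm, from 0 to 85.4, set as the call begins (left out, the last holds). The fingers move at their own pace and stop on an object; "grip_force" is the grip in N (left out, the last holds). Time passes only in rows, so rows that do not move let the fingers close, or fill a call up. It gives the time, the measured TCP pose, the force, the opening and the grip force at its end, in the units of the state.
- sense(): the state, without advancing time (a new reading comes with each control period).
- eyes.snapshot(name): name is "scene" or "side" or "wrist"; returns (picture, depth): 384x512x3 uint8, red, green, blue; 384x512 float32, mm along the optical axis (not along the pixel's ray), 0 where there is no reading.
- eyes.get_calibration(name): a dict with "intrinsics" (3x3 intrinsics, pixels), "R" (3x3) and "t" (3): a world point X has camera coordinates R X + t; the wrist camera has in their place "mount" (4x4, takes a point from camera to tool coordinates, whose origin is the TCP and whose axes are the flange's). Camera axes: x right, y down, z forward; pixel columns grow to the right and rows downward; lengths in mm; the calibration is good to about 2 mm. A picture is of the moment at which its call begins: read the wrist's pose just before it. get_calibration takes no time and is no camera call.
- job.hand_in(): hands the job in; it is judged then, once.
Trained networks look in the newest picture that a camera, given by its name, has taken for a name from the list of things; names that differ only in an ending like _2 or _b are one class to them, and where a whole thing is asked for, a point or a joint stands for the part that bears it (a point fixed in the world has none). Each returns a list of dicts, best first, with "confidence" (0 to 1); they miss things now and then, are a little off and sometimes report something else, mostly with a low value. They report only what shows in the picture. A call takes as long as a camera call. They do not tell look-alikes from the thing itself.
- models.boxes_of(name, camera): "xyz" ([x, y, z] in mm, in world coordinates, good to about 4 mm: the middle of the surface that is visible of it).
- models.cut_out(name, camera): "pixels" (384x512 bool, what is visible of it).
- models.place_of(name, camera): "xyz" ([x, y, z] in mm, in world coordinates, good to about 4 mm: a listed point, or the origin of a listed thing).
The state is a dict: "time": time; "joint_pos": joint angles; "qd": joint speeds; "joint_efforts": joint torques, N m; "tool_pos": TCP position; "tcp_rot": TCP orientation; "ft_force": force on the tool from outside, world axes, zero at the start; "wrist_torque": the same for the moment, N m; "finger_gap": finger opening in mm; "grip_force": force on a finger pad.
Only numpy, scipy, OpenCV 4.12 (cv2) and the standard library are available. Lean on these libraries where they do the work, as an engineer would, in place of code of your own. Each camera call takes 0.05 s, during which the arm holds its last target. There are 200 camera calls.

## Task

Lay the yellow spirit level flat along the middle of the small wooden shelf and let go of it; grip it lightly, it is a delicate instrument. Then turn the red knob of the levelling foot until the bubble sits centred between the two black lines. Finally press the level down gently onto the shelf by its black thumb pad, without knocking it askew, and finish while still pressing, with the bubble still centred; leave the lemon, the spice jar and the tin where they are.

Things in the scene. Friction and masses are not known exactly. Their poses are not given: they have to be found in the camera images.
- level: yellow spirit level, a bar 160 x 26 x 36 mm (x, y, z), about 0.5 kg, lying on the worktop at first. Origin: centre of its underside; x along the bar, z up. Grip it across its 26 mm width near the middle, lightly (20 to 40 N; over 90 N, both fingers added, damages it). On top: green vial 54 mm long centred at x = +44 mm, black thumb pad at x = -10 mm.
- pad_top (a point): centre of the thumb pad's top at rest, fixed in the level at (-10, 0, 46) mm; axes are the level's. The pad is 40 mm long (x), 18 mm wide, stands 8 mm above the bar and sinks up to 6 mm against a spring (1.5 N per mm). Press it with shut fingertips, 3 to 5 mm deep (4.5 to 7.5 N).
- pad (a joint): how far the thumb pad is pressed in, m: 0 at rest, 0.006 at its stop
- bubble (a joint): place of the bubble in the vial, m, along the level's +x from the middle between the two black lines (21.6 mm apart; the bubble is 18 mm long): 0 = centred, limits -0.018 and 0.018. It runs to the higher end, 0.6 mm per milliradian of slope along the bar, and comes to rest within about 1 s.
- shelf_mid (a point): centre of the shelf board's upper face: pale wood, 260 mm long (y), 140 mm wide (x), about 47 mm above the worktop. y runs along the board to its pivoted end, -y to the end with the levelling foot, z is its normal. The level lies along y, either end first, its middle within 25 mm of this point. At the start the foot end is too low, by 12 to 26 mrad.
- shelf_base: fixed frame of the shelf (end panel, foot); origin on the worktop under the board's middle, axes as the board's when level. The knob moves in it: friction 0.08 N m, stays where left; clockwise from above lifts the foot end, 10 mrad of slope per radian of turn (6 mm of bubble); at the start it is 1.2 to 2.6 rad short of level.
- knob_grip (a point): middle of the red ribbed knob of the levelling foot, on its axis, 30 mm above the board's face and 155 mm from its middle; axes are the shelf's, they do not turn with the knob. The knob is round, diameter 38 mm over the ribs (34 mm to the gripping core), 30 mm high (15 mm each way from here), axis upright.
- lemon: bystander: yellow lemon, 71 x 53 x 51 mm, origin under its centre
- spice_jar: bystander: glass spice jar with green cap, diameter 46 mm, 106 mm high, origin under its centre
- tin: bystander: low food tin, diameter 76 mm, 58 mm high, origin under its centre. Above and behind it hang the wall cabinets, fronts at x = 0.65 m, from 0.49 m up: keep the wrist clear of them
Things that resemble listed ones, but are neither listed nor needed, are in the scene too. What is shaped like the level but purple is not meant.

How it is judged:
By the outcome, as a careful person would: the job done as asked, in the order asked, and still so for the second after the job is handed in, while the arm keeps its last pose, push and grip.
It also fails if it takes over 67 s, if anything falls off the work surface, if the arm or the gripper's body presses on something with over 40 N, if the wrist force passes 120 N, or if a joint passes its speed limit or range.

## Working session

There is one attempt and no reset: what is moved stays moved. The work goes in short steps, Python scripts to look and compute and a tool call to move; the robot and the scene stay as the last step left them, time stands still between calls to the robot, and variables do not carry over. Pictures are saved under pics/ and viewed, at most 10 in all, crops included, and the job is handed in when it is done.

Besides the shell and the picture viewer there is one more tool, called after ">>>" as name(argument=value, ...), one argument or row to a line, values as JSON. apply_moves: Moves the arm, as the interface text tells. Its arguments: {"type":"object","properties":{"rows":{"type":"array"},"fingers":{"type":"number"},"grip_force":{"type":"number"}},"required":["rows"]}

```bash
mkdir -p pics; cat > h.py <<'E'
from bench import sense, eyes, job, models
import numpy as np, cv2
from scipy.spatial.transform import Rotation as Rn
def save(n,p): cv2.imwrite('pics/'+n+'.png',cv2.cvtColor(p,cv2.COLOR_RGB2BGR))
def cloud(cam,depth,s=None):
    c=eyes.get_calibration(cam);K=c['intrinsics']
    v,u=np.mgrid[:depth.shape[0],:depth.shape[1]]
    P=np.stack([(u-K[0][2])/K[0][0]*depth,(v-K[1][2])/K[1][1]*depth,depth],-1)
    if cam=='wrist':
        M=np.array(c['mount']);P=P@M[:3,:3].T+M[:3,3]
        return P@R(s).T+np.array(s['tool_pos'])
    return (P-np.array(c['t']))@np.array(c['R'])
def R(s): return Rn.from_euler('xyz',s['tcp_rot'],degrees=True).as_matrix()
E
python3 - <<'E'
from h import *
s=sense();print(s)
ps=[]
for c in('scene','side'):
    p,d=eyes.snapshot(c);ps.append(p);np.savez(c,p=p,d=d)
    for n in('level','shelf_mid','knob_grip','lemon','spice_jar','tin','pad_top'):
        print(c,n,[(np.round(x['xyz']),round(x['confidence'],2)) for x in models.place_of(n,c)][:3])
save('scene',ps[0]);save('side',ps[1])
print(eyes.get_calibration('wrist'))
E
```

```text
{'time': 0.0, 'joint_pos': array([-7.27327011e+01,  7.51563245e+00,  8.53321996e+01, -1.51625227e-04,
        8.72603207e+01, -4.89352330e+00]), 'qd': array([ 0.01509284, -0.00852149,  0.01295369,  0.1115732 , -0.00282833,
       -0.06799191]), 'joint_efforts': array([-1.41755936e-03, -5.69393528e+01, -5.00554347e+01, -2.27512505e-04,
        1.48650329e-02,  3.48038918e-05]), 'tool_pos': array([ 226.17154224, -555.12950639,  230.21097055]), 'tcp_rot': array([-1.79892229e+02, -9.07500718e-03,  2.21608211e+01]), 'ft_force': array([ 0.59189411,  0.15944971, -0.68561277]), 'wrist_torque': array([ 0.0147446 , -0.03175835, -0.03095557]), 'grip_force': 0.0, 'finger_gap': 85.81700758005842}
scene level [(array([ 495., -431.,    2.]), 0.78), (array([ 493., -629.,    2.]), 0.62), (array([491., 169.,   1.]), 0.56)]
scene shelf_mid [(array([ 507., -122.,   42.]), 0.83)]
scene knob_grip [(array([ 508., -280.,   68.]), 0.71), (array([ 505., -120.,   44.]), 0.39)]
scene lemon [(array([489., 170.,   1.]), 0.44)]
scene spice_jar [(array([726., -10.,  -3.]), 0.54)]
scene tin [(array([ 688., -350.,   
[... 430 characters left out ...]
0.79)]
side tin [(array([724.,  -8.,  -2.]), 0.69), (array([ 507., -123.,   43.]), 0.23)]
side pad_top [(array([ 498., -438.,   46.]), 0.92), (array([ 499., -639.,   47.]), 0.92)]
{'intrinsics': array([[317.57721689,   0.        , 255.98539091],
       [  0.        , 317.57721689, 195.8961711 ],
       [  0.        ,   0.        ,   1.        ]]), 'mount': array([[ 4.89864226e-05, -9.45100608e-01, -3.26779495e-01,
         8.56898160e+01],
       [ 9.99999956e-01, -4.96808991e-05,  2.93592070e-04,
         3.03638686e-01],
       [-2.93708743e-04, -3.26779495e-01,  9.45100564e-01,
        -1.42520873e+02],
       [ 0.00000000e+00,  0.00000000e+00,  0.00000000e+00,
         1.00000000e+00]])}
```

View pics/scene.png

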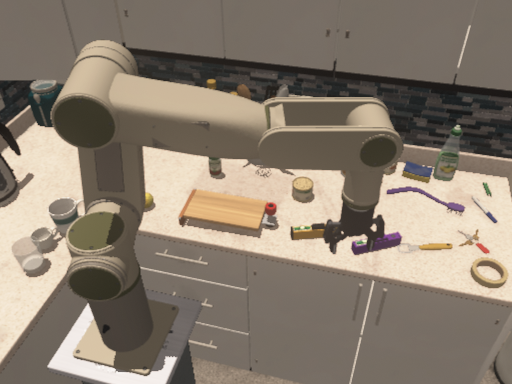

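```bash
python3 - <<'E'
from h import *
for c in('scene','side'):
    z=np.load(c+'.npz');P=cloud(c,z['d']);hsv=cv2.cvtColor(z['p'],cv2.COLOR_RGB2HSV)
    K=eyes.get_calibration(c)
    print(c,'cam at',np.round(-np.array(K['R']).T@np.array(K['t'])))
    ok=z['d']>0
    yel=ok&(hsv[...,0]>18)&(hsv[...,0]<35)&(hsv[...,1]>130)
    pur=ok&(hsv[...,0]>120)&(hsv[...,0]<160)&(hsv[...,1]>80)
    red=ok&((hsv[...,0]<8)|(hsv[...,0]>172))&(hsv[...,1]>130)
    for nm,m in(('yel',yel),('pur',pur),('red',red)):
        n,l,st,ce=cv2.connectedComponentsWithStats(m.astype('uint8'))
        for i in range(1,n):
            if st[i,4]>60:
                Q=P[l==i];q=Q[Q[:,2]>np.percentile(Q[:,2],90)-6]
                w,V=np.linalg.eigh(np.cov(q[:,:2].T))
                print(nm,ce[i].round(),st[i,4],np.percentile(Q,[2,98],axis=0).round().tolist(),'top',q.mean(0).round(1),'ang',np.degrees(np.arctan2(V[1,1],V[0,1])).round(1))
E
```

```text
scene cam at [-654. -554. 1161.]
yel [415. 177.] 91 [[865.0, -790.0, 4.0], [889.0, -700.0, 24.0]] top [ 874.  -743.3   18.6] ang 79.9
yel [435. 246.] 115 [[514.0, -861.0, 7.0], [540.0, -770.0, 21.0]] top [ 529.3 -823.    17.1] ang 102.6
pur [404. 190.] 82 [[737.0, -771.0, 16.0], [765.0, -651.0, 62.0]] top [ 744.9 -739.7   56.8] ang 82.9
pur [392. 236.] 83 [[493.0, -700.0, 32.0], [534.0, -649.0, 48.0]] top [ 499.2 -668.    50.5] ang 167.0
red [270. 209.] 101 [[489.0, -295.0, 39.0], [537.0, -252.0, 88.0]] top [ 505.4 -278.7   85.3] ang 73.0
side cam at [  139. -1201.   529.]
yel [298. 115.] 72 [[911.0, 39.0, 250.0], [942.0, 69.0, 280.0]] top [924.2  51.9 277.2] ang 151.6
yel [294. 163.] 162 [[852.0, -61.0, 14.0], [917.0, 69.0, 168.0]] top [890.8  17.6 159.2] ang 65.6
yel [191. 180.] 153 [[461.0, 143.0, 2.0], [521.0, 174.0, 49.0]] top [488.6 161.   44.8] ang 176.7
yel [217. 201.] 1029 [[441.0, -246.0, 40.0], [572.0, -5.0, 46.0]] top [ 499.4 -125.6   43. ] ang 87.7
yel [300. 213.] 79 [[648.0, -391.0, 51.0], [721.0, -316.0, 57.0]] top [ 682.3 -357.8   54.7] ang 64.1
yel [377. 210.] 135 [[
[... 716 characters left out ...]
9 [[741.0, -742.0, 18.0], [765.0, -653.0, 61.0]] top [ 747.  -728.8   57.9] ang 80.5
pur [296. 293.] 1210 [[445.0, -706.0, 2.0], [536.0, -573.0, 46.0]] top [ 499.6 -652.7   38.5] ang 123.7
pur [454. 314.] 628 [[707.0, -908.0, 26.0], [748.0, -756.0, 59.0]] top [ 742.  -776.5   52.1] ang 81.1
red [293. 128.] 235 [[773.0, -165.0, 205.0], [849.0, -51.0, 282.0]] top [822.  -64.  275.8] ang 62.4
red [374. 202.] 238 [[897.0, -483.0, 56.0], [957.0, -359.0, 65.0]] top [ 925.7 -411.9   63.3] ang 96.9
red [237. 210.] 131 [[493.0, -296.0, 56.0], [525.0, -270.0, 86.0]] top [ 508.2 -283.7   83.8] ang 159.1
red [361. 213.] 95 [[893.0, -414.0, 3.0], [903.0, -362.0, 36.0]] top [ 895.4 -389.3   32.9] ang 63.1
```

The picture shows the yellow level at about (310,232), the shelf at (225,210) and the red knob at (270,209). Things that could be mistaken for the level:
- the purple level at (376,243)
- the yellow-handled tool at (435,246)
- the lemon at (147,200)
- the yellow-orange shelf board

I choose the yellow bar at (310,232), world position about (497,-432).

>>> apply_moves(
  rows=[
    [50, -2, 0, 0, 0, 0],
    [50, -2, 0, 0, 0, 0],
    [50, -2, 0, 0, 0, 0],
    [50, -3, 0, 0, 0, 0],
    [50, -3, 0, 0, 0, 0],
  ],
)

```text
time: 1.42
tool_pos: [454.7, -449.4, 231.4]
tcp_rot: [180.0, -0.0, 22.2]
ft_force: [0.7, -0.1, 0.4]
finger_gap: 85.3
grip_force: 0.0
```

>>> apply_moves(
  rows=[
    [40, 0, 0, 0, 0, 0],
    [0, 0, 0, 0, 0, -0.18],
    [0, 0, 0, 0, 0, -0.18],
    [0, 0, 0, 0, 0, -0.18],
    [0, 0, 0, 0, 0, -0.18],
  ],
)

```text
time: 2.05
tool_pos: [490.5, -435.1, 231.2]
tcp_rot: [-180.0, -0.0, 63.8]
ft_force: [0.1, -0.2, -0.7]
finger_gap: 85.6
grip_force: 0.0
```

>>> apply_moves(
  rows=[
    [0, 0, 0, 0, 0, -0.18],
    [0, 0, 0, 0, 0, -0.18],
    [0, 0, 0, 0, 0, -0.18],
    [0, 0, 0, 0, 0, -0.18],
    [0, 0, 0, 0, 0, -0.18],
  ],
)

```text
time: 2.68
tool_pos: [490.4, -435.2, 231.3]
tcp_rot: [-180.0, -0.0, 115.3]
ft_force: [-0.6, -0.0, 0.1]
finger_gap: 85.5
grip_force: 0.0
```

```bash
cat > w.py <<'E'
from h import *
import sys
s=sense();p,d=eyes.snapshot('wrist');save(sys.argv[1],p);np.savez('wrist',p=p,d=d)
print(s['tool_pos'].round(1),s['tcp_rot'].round(2),s['joint_pos'].round(1),s['time'])
P=cloud('wrist',d,s);hsv=cv2.cvtColor(p,cv2.COLOR_RGB2HSV)
m=(d>0)&(hsv[...,0]>18)&(hsv[...,0]<36)&(hsv[...,1]>120)&(P[...,2]>25)&(P[...,2]<42)
n,l,st,ce=cv2.connectedComponentsWithStats(m.astype('uint8'))
for i in range(1,n):
    if st[i,4]>150: print(ce[i].round(),st[i,4],P[l==i].mean(0).round(1))
np.save('P',P)
E
python3 w.py w1
```

```text
[ 490.4 -435.2  231.3] [-180.     -0.    115.32] [-46.1  16.1  75.5  -0.   88.4 -71.4] 2.675
[264. 130.] 525 [ 481.9 -395.3   35.8]
[259. 212.] 660 [ 516.8 -480.4   35.9]
```

View pics/w1.png

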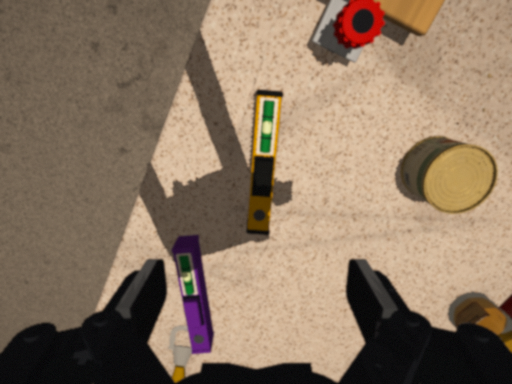

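The close view shows the yellow level from (268,92) to (258,234). Its green vial is toward +y at (267,127) and the black pad is at (262,178). The purple decoy at (195,295) is separate.

```bash
python3 - <<'E'
from h import *
P=np.load('P.npy');v,u=np.mgrid[:384,:512]
m=(P[...,2]>30)&(P[...,2]<60)&(u>235)&(u<295)&(v>80)&(v<242)
Q=P[m][:,:2].astype('float32');r=cv2.minAreaRect(Q);print(r,m.sum())
k=(P[...,2]>75)&(P[...,2]<95)&(v<60);print('knob top',P[k].mean(0),P[k].min(0),P[k].max(0))
E
```

```text
((497.8908996582031, -430.8724670410156), (26.738319396972656, 160.2906494140625), 20.925373077392578) 3443
knob top [ 510.69382126 -278.47098652   84.80205014] [ 492.8249627  -295.54479057   75.04981816] [ 529.8366969  -258.92717788   87.98834733]
```

>>> apply_moves(
  rows=[
    [0, 0, 0, 0, 0, 0.077],
    [1.3, 8.5, 40, 0, 0, 0],
    [0, 0, 50, 0, 0, 0],
    [0, 0, 40, 0, 0, 0],
    [0, 0, 30, 0, 0, 0],
  ],
  fingers=70,
  grip_force=25,
)

```text
time: 3.35
tool_pos: [497.1, -430.1, 68.8]
tcp_rot: [-179.9, -0.1, 110.4]
ft_force: [0.7, 0.0, -0.5]
finger_gap: 69.7
grip_force: 0.0
```

```bash
python3 - <<'E'
from h import *
s=sense();p,d=eyes.snapshot('wrist');save('w2',p)
print(s['tool_pos'].round(1),s['tcp_rot'].round(2),s['ft_force'])
P=cloud('wrist',d,s);v,u=np.mgrid[:384,:512]
near=np.hypot(P[...,0]-498,P[...,1]+431)<95
hsv=cv2.cvtColor(p,cv2.COLOR_RGB2HSV)
m=near&(P[...,2]>30)&(P[...,2]<40)&(v<250)
print(cv2.minAreaRect(P[m][:,:2].astype('float32')),m.sum())
E
```

```text
[ 497.1 -430.1   68.8] [-1.7994e+02 -1.2000e-01  1.1039e+02] [ 0.6832295   0.03069656 -0.45422402]
((485.8105163574219, -398.3907470703125), (27.23568344116211, 91.00761413574219), 20.91687774658203) 4852
```

View pics/w2.png

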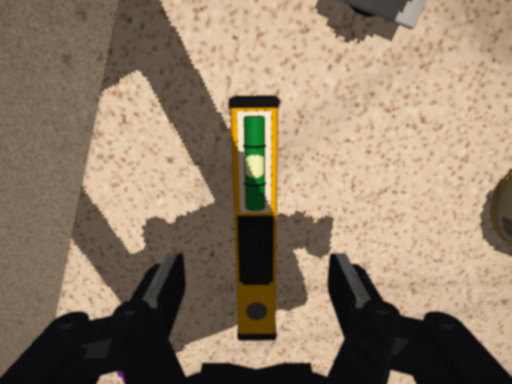

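The level stands straight and centred between the open fingers at u≈256, with the vial up at (255,165) and the pad at (256,250). I go down and grip.

>>> apply_moves(
  rows=[
    [0, 0.5, 30, 0, 0, 0],
    [0, 0, 20, 0, 0, 0],
    [0, 0, 10, 0, 0, 0],
    [0, 0, 0, 0, 0, 0],
    [0, 0, 0, 0, 0, 0],
  ],
)

```text
time: 4.03
tool_pos: [499.0, -431.5, 12.6]
tcp_rot: [180.0, 0.1, 110.6]
ft_force: [-0.1, -0.1, 0.2]
finger_gap: 70.0
grip_force: 0.0
```

>>> apply_moves(
  rows=[
    [0, 0, 0, 0, 0, 0],
    [0, 0, 0, 0, 0, 0],
    [0, 0, 0, 0, 0, 0],
    [0, 0, 0, 0, 0, 0],
    [0, 0, 0, 0, 0, 0],
  ],
  fingers=15,
  grip_force=28,
)

```text
time: 4.65
tool_pos: [498.6, -431.2, 12.0]
tcp_rot: [180.0, 0.1, 110.6]
ft_force: [-1.3, -0.4, 4.8]
finger_gap: 25.4
grip_force: 30.2
```

>>> apply_moves(
  rows=[
    [0, 0, 0, 0, 0, 0],
    [0, 0, 0, 0, 0, 0],
    [0, 0, 0, 0, 0, 0],
    [0, 0, 0, 0, 0, 0],
    [0, 0, 0, 0, 0, 0],
  ],
)

```text
time: 5.28
tool_pos: [498.6, -431.2, 12.0]
tcp_rot: [180.0, 0.0, 110.6]
ft_force: [-2.5, 0.3, 5.4]
finger_gap: 25.6
grip_force: 30.2
```

>>> apply_moves(
  rows=[
    [0, 0, -10, 0, 0, 0],
    [0, 0, -25, 0, 0, 0],
    [0, 0, -30, 0, 0, 0],
    [0, 0, -30, 0, 0, 0],
    [0, 0, -25, 0, 0, 0],
  ],
)

```text
time: 5.9
tool_pos: [498.2, -430.3, 132.0]
tcp_rot: [-180.0, -0.0, 110.6]
ft_force: [-0.2, -0.2, -4.5]
finger_gap: 25.4
grip_force: 29.0
```

>>> apply_moves(
  rows=[
    [15, 6, -10, 0, 0, 0],
    [35, 15, -10, 0, 0, 0],
    [40, 16, 0, 0, 0, 0],
    [40, 16, 0, 0, 0, 0],
    [40, 16, 0, 0, 0, 0],
  ],
)

```text
time: 6.52
tool_pos: [502.1, -244.4, 149.7]
tcp_rot: [-179.9, -0.1, 110.6]
ft_force: [0.8, 0.3, -4.5]
finger_gap: 25.2
grip_force: 29.1
```

>>> apply_moves(
  rows=[
    [35, 15, 0, 0, 0, 0],
    [30, 12, 0, 0, 0, 0],
    [20, 8, 0, 0, 0, 0],
    [0, 0, 0, 0, 0, 0],
    [0, 0, 0, 0, 0, 0],
  ],
)

```text
time: 7.15
tool_pos: [505.5, -155.1, 150.5]
tcp_rot: [-179.9, -0.0, 110.6]
ft_force: [0.4, -0.6, -4.7]
finger_gap: 25.5
grip_force: 29.0
```

```bash
python3 w.py w3; python3 - <<'E'
from h import *
for c in ('scene','side'):
    eyes.snapshot(c)
    print(c,[(x['xyz'].round() if hasattr(x['xyz'],'round') else x['xyz'],x['confidence']) for x in models.place_of('shelf_mid',c)])
E
```

```text
[ 505.5 -155.1  150.5] [-1.7994e+02 -4.0000e-02  1.1061e+02] [-22.6  -0.5 102.1  -0.   78.4 -43.2] 7.15
scene [([509.3, -122.5, 42.3], 0.91)]
side [([504.0, -123.1, 45.6], 0.59)]
```

View pics/w3.png

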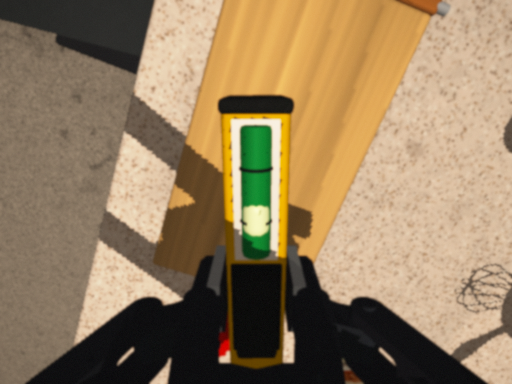

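The view shows the level held straight over the board, whose edges run (225,0)-(165,240) and (440,0)-(320,255). The board is turned about 20° against the tool. I fit its edges next.

```bash
python3 - <<'E'
from h import *
z=np.load('wrist.npz');P=np.load('P.npy');v,u=np.mgrid[:384,:512]
m=(z['d']>0)&(P[...,2]>38)&(P[...,2]<52)&(v<260)&(v>12)
n,l,st,ce=cv2.connectedComponentsWithStats(m.astype('uint8'));i=1+st[1:,4].argmax();m=l==i
Q=P[m];print(m.sum(),Q.min(0),Q.max(0))
A=np.c_[Q[:,:2],np.ones(len(Q))];c=np.linalg.lstsq(A,Q[:,2],rcond=None)[0];print('plane',c,'z at(506,-122)',c@[506,-122,1])
for side in(0,1):
    e=[]
    for y in range(-210,-40,6):
        q=Q[np.abs(Q[:,1]-y)<3]
        if len(q)>20:e.append((y,np.percentile(q[:,0],1 if side==0 else 99)))
    e=np.array(e);k=np.polyfit(e[:,0],e[:,1],1);r=e[:,1]-np.polyval(k,e[:,0]);g=np.abs(r)<4;k=np.polyfit(e[g,0],e[g,1],1)
    print(e.round().tolist());print('yaw of y',90-np.degrees(np.arctan(k[0])),'x at -122',np.polyval(k,-122))
E
```

```text
35018 [ 435.93127408 -246.59905221   38.44423853] [579.31611872   9.86636262  49.30097546]
plane [-6.28485723e-04  2.11691994e-02  4.66982096e+01] z at(506,-122) 43.79755349042513
[[-210.0, 441.0], [-204.0, 441.0], [-198.0, 441.0], [-192.0, 441.0], [-186.0, 440.0], [-180.0, 440.0], [-174.0, 440.0], [-168.0, 440.0], [-162.0, 440.0], [-156.0, 440.0], [-150.0, 440.0], [-144.0, 439.0], [-138.0, 439.0], [-132.0, 439.0], [-126.0, 439.0], [-120.0, 439.0], [-114.0, 439.0], [-108.0, 439.0], [-102.0, 438.0], [-96.0, 438.0], [-90.0, 438.0], [-84.0, 438.0], [-78.0, 438.0], [-72.0, 438.0], [-66.0, 438.0], [-60.0, 438.0], [-54.0, 438.0], [-48.0, 438.0], [-42.0, 438.0]]
yaw of y 91.11279112828996 x at -122 439.0505463643492
[[-210.0, 496.0], [-204.0, 495.0], [-198.0, 575.0], [-192.0, 577.0], [-186.0, 577.0], [-180.0, 577.0], [-174.0, 577.0], [-168.0, 577.0], [-162.0, 577.0], [-156.0, 577.0], [-150.0, 577.0], [-144.0, 576.0], [-138.0, 576.0], [-132.0, 577.0], [-126.0, 576.0], [-120.0, 576.0], [-114.0, 576.0], [-108.0, 575.0], [-102.0, 575.0], [-96.0, 575.0], [-90.0, 575.0], [-84.0, 574.0], [-78.0, 574.0], [-72.0, 574.0], [-66.0, 574.0], [-60.0, 574.0], [-54.0, 573.0], [-48.0, 573.0], [-42.0, 573.0]]
yaw of y 92.16985250901264 x at -122 575.9826827730375
```

>>> apply_moves(
  rows=[
    [10, 0, 0, 0, 0, 0.167],
    [15, 1, 0, 0, 0, 0.166],
    [9, 0, 0, 0, 0.03, 0],
    [0, 0, 15, 0, 0, 0],
    [0, 0, 20, 0, 0, 0],
  ],
)

```text
time: 8.02
tool_pos: [500.8, -122.0, 115.6]
tcp_rot: [179.9, -1.7, 91.6]
ft_force: [-0.8, -0.4, -4.5]
finger_gap: 25.3
grip_force: 29.1
```

>>> apply_moves(
  rows=[
    [0, 0, 20, 0, 0, 0],
    [0, 0, 15, 0, 0, 0],
    [0, 0, 10, 0, 0, 0],
    [0, 0, 0, 0, 0, 0],
    [0, 0, 0, 0, 0, 0],
  ],
)

```text
time: 8.65
tool_pos: [501.1, -120.1, 72.0]
tcp_rot: [179.9, -1.7, 91.5]
ft_force: [0.7, -0.1, -4.7]
finger_gap: 25.7
grip_force: 28.9
```

```bash
python3 w.py w4
```

```text
[ 501.1 -120.1   72. ] [179.93  -1.69  91.51] [-20.3   2.7 107.6   1.7  70.2 -22.4] 8.65
```

View pics/w4.png

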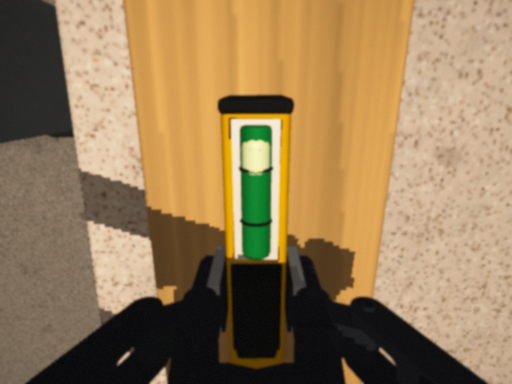

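The view shows the level aligned with the board, with the bubble at (256,155) toward +x, so its tilt matches the board closely. It sits about 6 mm to the left, so I shift it and set it down.

>>> apply_moves(
  rows=[
    [-1, 3, 4, 0, 0, 0],
    [-1, 3.3, 4, 0, 0, 0],
    [0, 0, 4, 0, 0, 0],
    [0, 0, 1.5, 0, 0, 0],
    [0, 0, 0, 0, 0, 0],
  ],
)

```text
time: 9.32
tool_pos: [506.6, -121.2, 57.5]
tcp_rot: [-180.0, -1.7, 91.5]
ft_force: [-0.6, -0.9, -4.8]
finger_gap: 25.7
grip_force: 29.0
```

>>> apply_moves(
  rows=[
    [0, 0, 0.5, 0, 0, 0],
    [0, 0, 0.5, 0, 0, 0],
    [0, 0, 0.5, 0, 0, 0],
    [0, 0, 0, 0, 0, 0],
    [0, 0, 0, 0, 0, 0],
  ],
)

```text
time: 9.95
tool_pos: [506.9, -121.2, 56.5]
tcp_rot: [180.0, -1.7, 91.5]
ft_force: [-1.1, 0.2, -2.0]
finger_gap: 25.1
grip_force: 29.3
```

>>> apply_moves(
  rows=[
    [0, 0, 0.4, 0, 0, 0],
    [0, 0, 0, 0, 0, 0],
    [0, 0, 0, 0, 0, 0],
    [0, 0, 0, 0, 0, 0],
    [0, 0, 0, 0, 0, 0],
  ],
)

```text
time: 10.58
tool_pos: [507.0, -121.1, 56.1]
tcp_rot: [180.0, -1.7, 91.5]
ft_force: [-0.7, 3.2, 1.8]
finger_gap: 25.6
grip_force: 29.7
```

>>> apply_moves(
  rows=[
    [0, 0, 0, 0, 0, 0],
    [0, 0, 0, 0, 0, 0],
    [0, 0, 0, 0, 0, 0],
    [0, 0, 0, 0, 0, 0],
    [0, 0, 0, 0, 0, 0],
  ],
  fingers=60,
)

```text
time: 11.2
tool_pos: [506.8, -121.3, 55.9]
tcp_rot: [180.0, -1.7, 91.5]
ft_force: [0.8, -0.7, -0.5]
finger_gap: 60.1
grip_force: 0.0
```

>>> apply_moves(
  rows=[
    [0, 0, -20, 0, 0, 0],
    [0, 0, -30, 0, 0, 0],
    [0, 0, -30, 0, -0.03, 0],
    [0, 0, -10, 0, 0, 0],
    [0, 0, 0, 0, 0, 0],
  ],
)

```text
time: 11.82
tool_pos: [507.2, -123.6, 146.1]
tcp_rot: [179.9, -0.0, 91.5]
ft_force: [0.5, 0.3, 0.3]
finger_gap: 60.2
grip_force: 0.0
```

```bash
python3 w.py w5; python3 - <<'E'
from h import *
z=np.load('wrist.npz');P=np.load('P.npy');v,u=np.mgrid[:384,:512]
near=np.hypot(P[...,0]-507,P[...,1]+122)<110
m=near&(P[...,2]>68)&(P[...,2]<105)&(v<300)
n,l,st,ce=cv2.connectedComponentsWithStats(m.astype('uint8'));i=1+st[1:,4].argmax();m=l==i
print(cv2.minAreaRect(P[m][:,:2].astype('float32')),m.sum())
E
```

```text
[ 507.2 -123.6  146.1] [ 1.7994e+02 -1.0000e-02  9.1510e+01] [-19.3  -1.4 103.5   0.   77.8 -20.9] 11.825
((507.99774169921875, -119.40274047851562), (27.471664428710938, 157.16258239746094), 1.5088297128677368) 7827
```

View pics/w5.png

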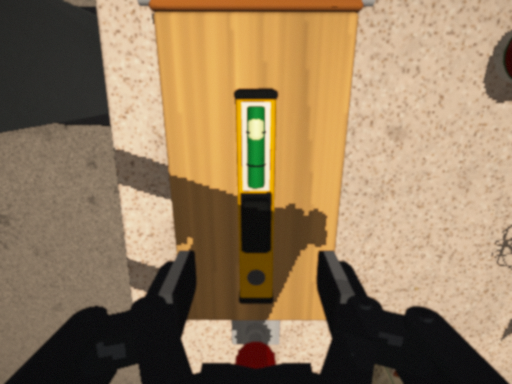

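The picture shows the level lying flat along the board's middle, with its vial at (256,148), bubble at (256,129) and knob at (256,355). The fit gives (508,-120), yaw 91.5°. Next is the knob: I go above it, turn the wrist anticlockwise first, and then check.

>>> apply_moves(
  rows=[
    [-30, 0, 0, 0, 0, 0],
    [-40, 0, 0, 0, 0, 0],
    [-40, 0, 0, 0, 0, 0],
    [-30, 0, 0, 0, 0, 0],
    [-14, 0, 0, 0, 0, 0],
  ],
)

```text
time: 12.5
tool_pos: [509.7, -278.5, 143.8]
tcp_rot: [-179.9, -0.1, 91.4]
ft_force: [0.7, 0.5, -0.4]
finger_gap: 60.1
grip_force: 0.0
```

```bash
cat > bub.py <<'E'
from h import *
import sys
def bub():
    # level frame coords of vial pixels from wrist picture
    s=sense();p,d=eyes.snapshot('wrist');P=cloud('wrist',d,s)
    np.savez('wrist',p=p,d=d)
    hsv=cv2.cvtColor(p,cv2.COLOR_RGB2HSV)
    a=np.radians(91.5);c=np.array([508,-120.5]);ex=np.array([np.cos(a),np.sin(a)]);ey=np.array([-ex[1],ex[0]])
    D=P[...,:2]-c;lx=D@ex;ly=D@ey
    m=(d>0)&(P[...,2]>75)&(P[...,2]<100)&(np.abs(ly)<4.0)&(lx>14)&(lx<74)
    b=np.arange(14,75,1.0);out=[]
    for t in b:
        k=m&(np.abs(lx-t)<0.7)
        out.append((t,k.sum(),*(p[k].mean(0).round() if k.any() else (0,0,0)),))
    return s,p,out
if __name__=='__main__':
    s,p,o=bub();print(s['tool_pos'].round(1),s['tcp_rot'].round(1))
    for r in o: print(*[int(x) for x in r],end=' | ')
    save(sys.argv[1],p)
E
python3 bub.py w6; python3 - <<'E'
from h import *
z=np.load('wrist.npz');s=sense();P=cloud('wrist',z['d'],s)
h=cv2.cvtColor(z['p'],cv2.COLOR_RGB2HSV)
k=(z['d']>0)&((h[...,0]<8)|(h[...,0]>172))&(h[...,1]>130)&(np.hypot(P[...,0]-511,P[...,1]+278)<40)
Q=P[k];print(k.sum(),Q.min(0),Q.max(0));t=Q[Q[:,2]>Q[:,2].max()-5]
print(cv2.minEnclosingCircle(t[:,:2].astype('float32')),np.median(t[:,2]))
E
```

```text
[ 509.7 -278.5  143.8] [-1.799e+02 -1.000e-01  9.140e+01]
14 0 0 0 0 | 15 0 0 0 0 | 16 0 0 0 0 | 17 0 0 0 0 | 18 0 0 0 0 | 19 0 0 0 0 | 20 0 0 0 0 | 21 0 0 0 0 | 22 0 0 0 0 | 23 0 0 0 0 | 24 0 0 0 0 | 25 0 0 0 0 | 26 0 0 0 0 | 27 0 0 0 0 | 28 0 0 0 0 | 29 0 0 0 0 | 30 0 0 0 0 | 31 0 0 0 0 | 32 0 0 0 0 | 33 0 0 0 0 | 34 0 0 0 0 | 35 0 0 0 0 | 36 0 0 0 0 | 37 0 0 0 0 | 38 0 0 0 0 | 39 0 0 0 0 | 40 0 0 0 0 | 41 0 0 0 0 | 42 0 0 0 0 | 43 0 0 0 0 | 44 0 0 0 0 | 45 0 0 0 0 | 46 0 0 0 0 | 47 0 0 0 0 | 48 0 0 0 0 | 49 0 0 0 0 | 50 0 0 0 0 | 51 0 0 0 0 | 52 0 0 0 0 | 53 0 0 0 0 | 54 0 0 0 0 | 55 0 0 0 0 | 56 0 0 0 0 | 57 0 0 0 0 | 58 0 0 0 0 | 59 0 0 0 0 | 60 0 0 0 0 | 61 0 0 0 0 | 62 0 0 0 0 | 63 0 0 0 0 | 64 0 0 0 0 | 65 0 0 0 0 | 66 0 0 0 0 | 67 0 0 0 0 | 68 0 0 0 0 | 69 0 0 0 0 | 70 0 0 0 0 | 71 0 0 0 0 | 72 0 0 0 0 | 73 0 0 0 0 | 74 0 0 0 0 | 1984 [ 493.84021335 -307.47881605   -0.93591112] [ 538.74671533 -258.66921479   87.94292112]
((511.69268798828125, -277.650634765625), 18.762672424316406) 85.71378719099923
```

>>> apply_moves(
  rows=[
    [0, 0, 10, 0, 0, -0.175],
    [0, 0, 10, 0, 0, -0.175],
    [0, 0, 10, 0, 0, -0.175],
    [0, 0, 5, 0, 0, -0.175],
    [0, 0, 5, 0, 0, -0.175],
  ],
)

```text
time: 13.18
tool_pos: [510.5, -276.0, 104.7]
tcp_rot: [180.0, -0.1, 142.0]
ft_force: [0.1, -0.2, 0.5]
finger_gap: 60.2
grip_force: 0.0
```

>>> apply_moves(
  rows=[
    [0, 0, 0, 0, 0, -0.175],
    [0, 0, 0, 0, 0, 0],
    [0, 0, 0, 0, 0, 0],
    [0, 0, 0, 0, 0, 0],
    [0, 0, 0, 0, 0, 0],
  ],
)

```text
time: 13.8
tool_pos: [510.9, -277.5, 105.9]
tcp_rot: [180.0, 0.0, 151.6]
ft_force: [-0.6, -0.3, 0.7]
finger_gap: 59.8
grip_force: 0.0
```

```bash
python3 - <<'E'
from h import *
s=sense();print(s['tool_pos'],s['tcp_rot'],R(s).T@(np.array([511.6,-277.6,54])-s['tool_pos']))
p=cv2.imread('pics/w5.png')[:,:,::-1]
for v in range(98,196): print(v,*p[v,252:261].mean(0).astype(int),end=' | ')
E
```

```text
[ 510.89564182 -277.51377946  105.88091372] [1.79998200e+02 3.80421701e-03 1.51585348e+02] [-0.65708525  0.25770529 51.88096558]
98 86 58 11 | 99 158 107 0 | 100 200 141 5 | 101 212 164 89 | 102 231 206 169 | 103 243 230 208 | 104 241 230 209 | 105 213 204 173 | 106 136 158 113 | 107 60 134 66 | 108 25 135 51 | 109 21 138 51 | 110 20 138 50 | 111 20 138 50 | 112 21 138 51 | 113 20 138 50 | 114 21 139 51 | 115 21 138 51 | 116 21 139 51 | 117 35 142 55 | 118 93 162 79 | 119 174 203 126 | 120 226 232 166 | 121 241 241 186 | 122 244 243 191 | 123 244 243 190 | 124 244 243 189 | 125 244 243 189 | 126 244 242 189 | 127 244 243 188 | 128 244 242 188 | 129 244 242 188 | 130 243 242 188 | 131 243 242 187 | 132 243 242 187 | 133 243 242 187 | 134 243 242 187 | 135 242 241 185 | 136 239 239 180 | 137 233 233 171 | 138 213 220 151 | 139 158 190 114 | 140 86 158 76 | 141 36 142 55 | 142 21 138 50 | 143 19 138 49 | 144 18 138 49 | 145 19 138 49 | 146 19 137 49 | 147 19 137 49 | 148 19 138 49 | 149 19 137 50 | 150 18 137 49 | 151 18 137 48 | 152 18 137 49 | 153 18 137 49 | 154 18 137 49 | 155 18 137 49 | 156 17 136 48 | 157 19 137 49 | 158 18 136 49 | 159 17 136 48 | 160 17 136 48 | 161 16 136 47 | 162 18 136 48 | 163 18 133 48 | 164 18 117 42 | 165 18 87 35 | 166 20 74 32 | 167 19 102 39 | 168 18 127 46 | 169 18 134 48 | 170 18 136 48 | 171 16 135 48 | 172 18 136 49 | 173 18 136 48 | 174 18 136 49 | 175 17 135 48 | 176 17 135 48 | 177 17 135 48 | 178 17 135 48 | 179 17 135 48 | 180 16 134 48 | 181 17 134 47 | 182 17 134 47 | 183 16 134 47 | 184 17 134 47 | 185 17 133 47 | 186 29 134 50 | 187 76 143 75 | 188 155 170 122 | 189 217 198 151 | 190 235 199 125 | 191 231 177 58 | 192 193 135 0 | 193 122 83 6 | 194 56 40 19 | 195 27 24 21 |
```

>>> apply_moves(
  rows=[
    [-0.7, 0.3, 20, 0, 0, 0],
    [0, 0, 20, 0, 0, 0],
    [0, 0, 10, 0, 0, 0],
    [0, 0, 1, 0, 0, 0],
    [0, 0, 0, 0, 0, 0],
  ],
)

```text
time: 14.42
tool_pos: [511.8, -277.7, 55.0]
tcp_rot: [-180.0, 0.0, 151.6]
ft_force: [-0.2, 0.1, -0.3]
finger_gap: 60.2
grip_force: 0.0
```

>>> apply_moves(
  rows=[
    [0, 0, 0, 0, 0, 0],
    [0, 0, 0, 0, 0, 0],
    [0, 0, 0, 0, 0, 0],
    [0, 0, 0, 0, 0, 0],
    [0, 0, 0, 0, 0, 0],
  ],
  fingers=25,
  grip_force=30,
)

```text
time: 15.05
tool_pos: [512.3, -277.9, 55.8]
tcp_rot: [180.0, 0.1, 151.7]
ft_force: [-0.4, 0.9, 5.8]
finger_gap: 33.0
grip_force: 29.9
```

>>> apply_moves(
  rows=[
    [0, 0, 0, 0, 0, 0],
    [0, 0, 0, 0, 0, 0],
    [0, 0, -0.3, 0, 0, 0.1],
    [0, 0, -0.3, 0, 0, 0.1],
    [0, 0, -0.3, 0, 0, 0.1],
  ],
)

```text
time: 15.68
tool_pos: [511.9, -278.2, 56.7]
tcp_rot: [-180.0, 0.1, 134.3]
ft_force: [-2.1, -0.4, 6.0]
finger_gap: 33.2
grip_force: 29.7
```

>>> apply_moves(
  rows=[
    [0, 0, -0.5, 0, 0, 0.17],
    [0, 0, -0.5, 0, 0, 0.17],
    [0, 0, -0.5, 0, 0, 0.17],
    [0, 0, -0.5, 0, 0, 0.17],
    [0, 0, -0.5, 0, 0, 0.17],
  ],
)

```text
time: 16.3
tool_pos: [510.5, -278.3, 59.2]
tcp_rot: [-179.9, 0.1, 85.4]
ft_force: [-9.9, 0.0, 12.3]
finger_gap: 33.2
grip_force: 29.9
```

>>> apply_moves(
  rows=[
    [0, 0, -0.5, 0, 0, 0.17],
    [0, 0, -0.5, 0, 0, 0.17],
    [0, 0, -0.5, 0, 0, 0.17],
    [0, 0, -0.5, 0, 0, 0.17],
    [0, 0, -0.5, 0, 0, 0.16],
  ],
)

```text
time: 16.92
tool_pos: [509.3, -277.3, 61.5]
tcp_rot: [-179.8, 0.2, 37.3]
ft_force: [-15.9, 4.8, 17.4]
finger_gap: 33.2
grip_force: 30.5
```

>>> apply_moves(
  rows=[
    [0, 0, 0, 0, 0, 0.15],
    [0, 0, 0, 0, 0, 0],
    [0, 0, 0, 0, 0, 0],
    [0, 0, 0, 0, 0, 0],
    [0, 0, 0, 0, 0, 0],
  ],
)

```text
time: 17.55
tool_pos: [509.3, -277.0, 61.9]
tcp_rot: [-179.8, 0.2, 29.0]
ft_force: [-17.5, 6.5, 21.7]
finger_gap: 33.2
grip_force: 30.8
```

```bash
python3 - <<'E'
from h import *
s=sense();print(s['tool_pos'],s['tcp_rot'],s['joint_pos'].round(1),s['wrist_torque'])
p,d=eyes.snapshot('side');P=cloud('side',d);
m=(P[...,2]>38)&(P[...,2]<56)&(abs(P[...,0]-507)<60)&(abs(P[...,1]+122)<115)&(abs(P[...,0]-507)>22)
Q=P[m];A=np.c_[Q[:,:2],np.ones(len(Q))];c=np.linalg.lstsq(A,Q[:,2],rcond=None)[0];print(m.sum(),c)
z=np.load('side.npz');P=cloud('side',z['d']);m=(P[...,2]>38)&(P[...,2]<56)&(abs(P[...,0]-507)<60)&(abs(P[...,1]+122)<115)&(abs(P[...,0]-507)>22)
Q=P[m];A=np.c_[Q[:,:2],np.ones(len(Q))];print('before',np.linalg.lstsq(A,Q[:,2],rcond=None)[0])
E
```

```text
[ 509.25608254 -277.01607725   61.85252891] [-179.77204176    0.20991134   29.03803517] [-33.6  12.9  97.6  -0.1  69.8  27.4] [1.29649175 3.11440642 0.04192128]
324 [-2.08321961e-03 -5.27695550e-04  4.69951307e+01]
before [-1.92863407e-03  2.01414093e-02  4.64728276e+01]
```

>>> apply_moves(
  rows=[
    [0, 0, 0, 0, 0, 0],
    [0, 0, 0, 0, 0, 0],
    [0, 0, 0, 0, 0, 0],
    [0, 0, 0, 0, 0, 0],
    [0, 0, 0, 0, 0, 0],
  ],
  fingers=65,
)

```text
time: 18.23
tool_pos: [511.7, -277.6, 60.6]
tcp_rot: [-180.0, 0.0, 29.0]
ft_force: [-0.1, 0.6, -0.6]
finger_gap: 65.3
grip_force: 0.0
```

>>> apply_moves(
  rows=[
    [0, 0, -20, 0, 0, 0],
    [0, 0, -30, 0, 0, 0],
    [0, 0, -30, 0, 0, -0.18],
    [0, 0, -8, 0, 0, -0.18],
    [0, 0, 0, 0, 0, -0.18],
  ],
)

```text
time: 18.85
tool_pos: [512.9, -278.4, 152.2]
tcp_rot: [179.8, 0.0, 60.3]
ft_force: [-0.1, -0.2, 0.7]
finger_gap: 64.7
grip_force: 0.0
```

>>> apply_moves(
  rows=[
    [0, 0, 0, 0, 0, -0.18],
    [0, 0, 0, 0, 0, -0.18],
    [0, 0, 0, 0, 0, -0.18],
    [40, 0, 0, 0, 0, -0.01],
    [50, 0, 0, 0, 0, 0],
  ],
  fingers=0,
)

```text
time: 19.48
tool_pos: [510.1, -187.6, 150.5]
tcp_rot: [179.9, 0.1, 91.4]
ft_force: [0.0, 0.7, 1.1]
finger_gap: 0.2
grip_force: 0.0
```

>>> apply_moves(
  rows=[
    [32, 0, 0, 0, 0, 0],
    [20, 0, 0, 0, 0, 0],
    [0, 0, 0, 0, 0, 0],
    [0, 0, 0, 0, 0, 0],
    [0, 0, 0, 0, 0, 0],
  ],
)

```text
time: 20.1
tool_pos: [508.4, -136.6, 148.9]
tcp_rot: [180.0, 0.0, 91.4]
ft_force: [-0.4, -0.3, 0.3]
finger_gap: 0.3
grip_force: 0.0
```

```bash
cat > m.py <<'E'
from h import *
import sys
s=sense();p,d=eyes.snapshot('wrist');save(sys.argv[1],p);P=cloud('wrist',d,s)
print(s['tool_pos'].round(1),s['tcp_rot'].round(2))
v,u=np.mgrid[:384,:512];h=cv2.cvtColor(p,cv2.COLOR_RGB2HSV)
near=np.hypot(P[...,0]-508,P[...,1]+120.5)<100
m=near&(P[...,2]>72)&(P[...,2]<105)&(v<330)&(d>0)
n,l,st,ce=cv2.connectedComponentsWithStats(m.astype('uint8'));i=1+st[1:,4].argmax();m=l==i
print(cv2.minAreaRect(P[m][:,:2].astype('float32')),m.sum())
g=near&(h[...,0]>50)&(h[...,0]<85)&(h[...,1]>150)
uc=int(np.median(u[g]));print('uc',uc,v[g].min(),v[g].max())
for r in range(v[g].min()-3,v[g].max()+4): print(r,*p[r,uc-3:uc+4].mean(0).astype(int)[:2],end=' | ')
E
python3 m.py w7
```

```text
[ 508.4 -136.6  148.9] [1.800e+02 1.000e-02 9.142e+01]
((507.9856872558594, -105.50728607177734), (26.910737991333008, 130.98805236816406), 1.5521337985992432) 7036
uc 254 83 166
80 240 229 | 81 205 197 | 82 122 152 | 83 51 134 | 84 24 135 | 85 23 137 | 86 23 138 | 87 22 137 | 88 23 138 | 89 23 138 | 90 23 138 | 91 23 138 | 92 23 138 | 93 23 138 | 94 23 138 | 95 23 138 | 96 23 137 | 97 23 138 | 98 23 138 | 99 22 138 | 100 22 138 | 101 21 139 | 102 22 138 | 103 23 139 | 104 22 138 | 105 22 138 | 106 21 136 | 107 22 126 | 108 23 96 | 109 23 70 | 110 24 84 | 111 23 115 | 112 22 133 | 113 22 137 | 114 27 139 | 115 60 150 | 116 134 182 | 117 208 222 | 118 237 238 | 119 243 242 | 120 244 243 | 121 244 243 | 122 244 242 | 123 243 242 | 124 243 242 | 125 243 242 | 126 243 242 | 127 243 242 | 128 243 243 | 129 243 242 | 130 243 242 | 131 243 242 | 132 243 242 | 133 241 240 | 134 238 237 | 135 229 230 | 136 196 211 | 137 134 177 | 138 65 149 | 139 27 138 | 140 19 136 | 141 20 135 | 142 20 124 | 143 21 94 | 144 20 70 | 145 20 91 | 146 19 119 | 147 19 133 | 148 19 136 | 149 19 136 | 150 19 136 | 151 19 136 | 152 19 136 | 153 19 136 | 154 19 135 | 155 18 135 | 156 17 135 | 157 17 135 | 158 19 135 | 159 19 135 | 160 18 135 | 161 18 135 | 162 17 135 | 163 18 134 | 164 19 135 | 165 21 133 | 166 49 137 | 167 126 161 | 168 207 201 | 169 236 218 |
```

View pics/w7.png

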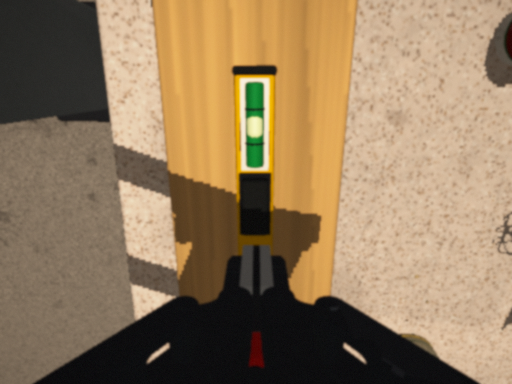

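The bubble is centred: the lines are at v=109.2 and 144.0 and the bubble's middle is at v=126.5. The level lies straight and the fingers are shut just below the pad, which is at (256,205). I press next, with shut fingertips over the pad.

>>> apply_moves(
  rows=[
    [6.6, 0, 0, 0, 0, 0],
    [0, 0, 15, 0, 0, 0],
    [0, 0, 15, 0, 0, 0],
    [0, 0, 10, 0, 0, 0],
    [0, 0, 5, 0, 0, 0],
  ],
)

```text
time: 20.78
tool_pos: [507.4, -128.8, 102.3]
tcp_rot: [-179.9, -0.0, 91.5]
ft_force: [-0.2, -0.1, -1.0]
finger_gap: 0.1
grip_force: 0.0
```

>>> apply_moves(
  rows=[
    [0, 0, 2, 0, 0, 0],
    [0, 0, 2, 0, 0, 0],
    [0, 0, 1, 0, 0, 0],
    [0, 0, 0, 0, 0, 0],
    [0, 0, 0, 0, 0, 0],
  ],
)

```text
time: 21.4
tool_pos: [508.3, -129.1, 98.9]
tcp_rot: [180.0, 0.0, 91.5]
ft_force: [0.2, 0.0, 0.0]
finger_gap: 0.1
grip_force: 0.0
```

>>> apply_moves(
  rows=[
    [-0.5, 0, 2, 0, 0, 0],
    [0, 0, 1, 0, 0, 0],
    [0, 0, 1, 0, 0, 0],
    [0, 0, 1, 0, 0, 0],
    [0, 0, 0, 0, 0, 0],
  ],
)

```text
time: 22.02
tool_pos: [508.1, -129.5, 93.6]
tcp_rot: [-180.0, -0.0, 91.5]
ft_force: [-0.6, 0.3, 0.2]
finger_gap: 0.2
grip_force: 0.0
```

>>> apply_moves(
  rows=[
    [0, 0, 1, 0, 0, 0],
    [0, 0, 1, 0, 0, 0],
    [0, 0, 0, 0, 0, 0],
    [0, 0, 0, 0, 0, 0],
    [0, 0, 0, 0, 0, 0],
  ],
)

```text
time: 22.65
tool_pos: [508.3, -129.6, 91.9]
tcp_rot: [180.0, 0.0, 91.5]
ft_force: [0.3, -0.2, 1.6]
finger_gap: 0.2
grip_force: 0.8
```

Contact: about 1 mm in. Three more millimetres.

>>> apply_moves(
  rows=[
    [0, 0, 1, 0, 0, 0],
    [0, 0, 1, 0, 0, 0],
    [0, 0, 0, 0, 0, 0],
    [0, 0, 0, 0, 0, 0],
    [0, 0, 0, 0, 0, 0],
  ],
)

```text
time: 23.28
tool_pos: [508.3, -129.6, 89.9]
tcp_rot: [180.0, 0.0, 91.5]
ft_force: [-0.4, 0.5, 5.0]
finger_gap: -0.4
grip_force: 2.3
```

>>> apply_moves(
  rows=[
    [0, 0, 0.8, 0, 0, 0],
    [0, 0, 0, 0, 0, 0],
    [0, 0, 0, 0, 0, 0],
    [0, 0, 0, 0, 0, 0],
    [0, 0, 0, 0, 0, 0],
  ],
)

```text
time: 23.9
tool_pos: [508.3, -129.6, 89.1]
tcp_rot: [180.0, 0.0, 91.5]
ft_force: [-0.6, 1.1, 5.9]
finger_gap: -0.1
grip_force: 2.9
```

```bash
python3 m.py w8; for i in 1 2 3; do python3 -c "
from h import *
eyes.snapshot('side');s=sense();print(s['ft_force'],s['tool_pos'])"; done
```

```text
[ 508.3 -129.6   89.1] [1.7998e+02 1.0000e-02 9.1490e+01]
((507.7555847167969, -85.90670776367188), (27.66735076904297, 91.76366424560547), 1.956385612487793) 10033
uc 254 99 209
96 208 198 | 97 132 149 | 98 58 127 | 99 25 132 | 100 22 137 | 101 22 138 | 102 23 138 | 103 23 139 | 104 23 138 | 105 22 138 | 106 22 138 | 107 22 138 | 108 22 138 | 109 22 138 | 110 22 138 | 111 23 139 | 112 23 138 | 113 22 138 | 114 22 138 | 115 23 139 | 116 23 138 | 117 22 138 | 118 23 138 | 119 21 138 | 120 22 139 | 121 21 138 | 122 21 138 | 123 22 138 | 124 22 139 | 125 22 138 | 126 22 138 | 127 22 139 | 128 22 137 | 129 21 138 | 130 22 138 | 131 22 137 | 132 22 126 | 133 22 95 | 134 24 59 | 135 23 55 | 136 21 88 | 137 21 119 | 138 21 134 | 139 22 137 | 140 22 138 | 141 21 138 | 142 28 139 | 143 65 151 | 144 140 185 | 145 211 224 | 146 238 239 | 147 244 244 | 148 246 245 | 149 245 244 | 150 244 243 | 151 244 243 | 152 243 242 | 153 243 242 | 154 243 242 | 155 243 242 | 156 243 242 | 157 243 242 | 158 243 242 | 159 243 242 | 160 243 242 | 161 243 242 | 162 243 242 | 163 243 242 | 164 243 242 | 165 243 2
[... 164 characters left out ...]
4 | 178 18 126 | 179 18 103 | 180 19 68 | 181 20 47 | 182 20 69 | 183 19 106 | 184 18 126 | 185 16 133 | 186 17 134 | 187 18 134 | 188 18 134 | 189 17 134 | 190 18 133 | 191 17 134 | 192 18 134 | 193 16 134 | 194 16 133 | 195 16 133 | 196 17 133 | 197 16 133 | 198 17 133 | 199 16 133 | 200 16 133 | 201 16 133 | 202 17 132 | 203 15 132 | 204 16 132 | 205 16 133 | 206 16 132 | 207 15 131 | 208 17 132 | 209 25 132 | 210 70 142 | 211 145 171 | 212 210 198 | [0.12394029 0.43499376 6.30892665] [ 508.33884422 -129.59415366   89.15886096]
[-0.99091881  1.11689599  5.77063127] [ 508.31328001 -129.58550326   89.14202918]
[-0.69137525  0.15372029  5.97263802] [ 508.33847061 -129.61027661   89.1645991 ]
```

View pics/w8.png

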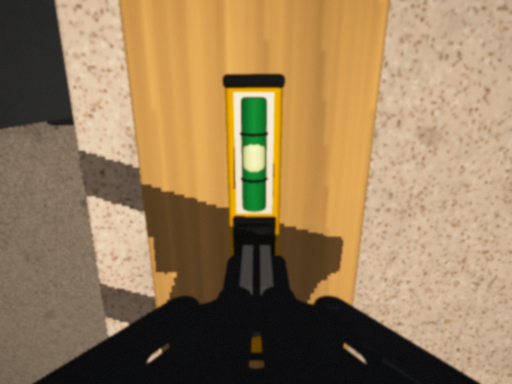

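The bubble is centred (lines at v=134.6 and 181, middle 157.8; bubble middle 157.8). The press is a steady 6 N, about 4 mm deep, and the level is still straight. I hand in.

```bash
python3 -c "
from bench import job
print(job.hand_in())"
```

```text
the job is handed in; nothing more can be done
None
```

The job is handed in: the yellow level lies flat along the middle of the shelf, the bubble is centred between the lines, and the shut fingertips are still pressing the thumb pad at about 6 N (about 4 mm); the lemon, spice jar and tin were never approached.

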